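# Release the filter tray of the sanding box with the pin punch

## Task

The filter of the small downdraft sanding box needs changing: take the steel pin punch out of the wooden tool block, push its pin down the hole in the tray's lip so that the sprung catch inside is held down, and keep it down while you push the tray out to its stop with the punch. Never force the punch (about 12 N at most on the tray); then stand it back in the tool block fully home and leave the tray out and the other things as they are.

Things in the scene. Friction and masses are not known exactly. Their poses are not given: they have to be found in the camera images.
- sander: small downdraft sanding box of grey sheet metal, bolted to the bench, 160 x 140 x 75 mm (its x, y, z), perforated aluminium top with a sanding block lying on the rear half of it, hose spigot on the back. Origin at the centre of its underside, z up; its front, with the filter tray, looks along its -x.
- tray (a joint): How far the filter tray is out, m: 0 shut and caught, 0.060 at its stop. It slides level along the box's -x and drags with about 4 N. While its catch is up, the tray is held when shut and again at about 26 mm (a second, safety strike), so the catch must stay down from 0 to 36 mm of travel; beyond that the tray slides freely.
- lip_edge (a point): Middle of the front edge of the tray's dark lip, at its top face. The lip is 36 x 50 mm (box x, y), its flat top 46 mm above the bench, and stands out 42 mm from the box's front when shut; the box's top is 29 mm higher than the lip. The point moves with the tray; axes as the sander's.
- release_hole (a point): Centre of the upright round hole in the lip, at the lip's top face, 18 mm behind lip_edge; moves with the tray. 10 mm across. The sprung catch lies 4 to 14 mm down it; how deep differs each time and cannot be seen. It pushes back with 3 N at first touch and 1 N more per mm; 3.5 mm below first touch it frees the tray, at 5.5 mm it bottoms hard (8.5 N). Let up, it springs back.
- block: Hardwood tool block, fixed, 45 x 150 x 45 mm (x, y, z). Origin at the centre of its underside. Three upright holes along its y axis, 50 mm apart, 7.5 mm across, 38 mm deep, each with a tool in it: the steel pin punch, an awl with a pear-shaped wooden handle, a screwdriver with a black handle, in any order. They stand 60 to 70 mm above the block.
- block_hole0 (a point): mouth of the hole at the block's -y end, 45 mm above the bench
- block_hole1 (a point): mouth of the block's middle hole, 45 mm above the bench
- block_hole2 (a point): mouth of the hole at the block's +y end, 45 mm above the bench
- punch_mid (a point): Middle of the pin punch's steel body, a square bar 11 x 11 mm and 70 mm long (35 mm up and 35 mm down from here), its flats parallel to the block's sides; at its lower end a flat shoulder, from which a pin 5 mm in diameter and 36 mm long goes on down. About 60 g. Stands upright in the block, shoulder on the block's top (45 mm above the bench); z axis up along it.
- punch_tip (a point): tip of the punch's pin, 71 mm below punch_mid on its axis; 9 mm above the bench when the punch is home in the block
- punch: the pin punch, origin at its shoulder (36 mm above the tip)
- awl: awl standing in the block, pear-shaped wooden handle up to 27 mm in diameter and 60 mm high; origin at its shoulder. Leave it there.
- driver: screwdriver standing in the block, black handle 19 mm in diameter and 68 mm high; origin at its shoulder. Leave it there.
- sand_block: cork sanding block 45 x 85 x 28 mm lying on the box's top. Leave it there.
- glue_bottle: upright squeeze bottle 58 mm in diameter, 164 mm high, behind the work. Leave it standing.
- offcut_2: loose mahogany off-cut 30 x 75 x 22 mm lying between the block and the box. Leave it there.

How it is judged:
By the outcome, as a careful person would: the job done as asked, in the order asked, and still so for the second after the job is handed in, with the robot touching nothing.
It also fails if it takes over 72 s, if anything falls off the work surface, if the arm or the gripper's body presses on something with over 40 N, if the wrist force passes 120 N, or if a joint passes its speed limit or range.

## Robot

A 6-joint arm with a two-finger parallel gripper is mounted at the origin on a cart in front of the work surface, level with it; the furniture and walls round the work are solid. World frame = base frame: x ahead of the robot, y to its left, z up, the work surface at z = 0. Lengths are in m, angles in rad, forces in N, time in s.
With the tool pointing down it reaches from about 0.35 to 0.975 m from the base axis. Payload 4.9 kg.
Tool frame: the origin (TCP) lies midway between the tips of the shut fingers; the grasp point (between the pads) lies ctrl.tcp_to_grasp behind it (ctrl.tcp_to_grasp is the distance from the TCP to the grasp point, in m); z points along the fingers, y is the direction in which the jaws open and shut (so a half turn about z gives the same grasp; the last joint's range is limited). The gripper opens to 85 mm and grips with 20 to 120 N. Pads are 22 mm wide; open, the fingers measure 114 mm over their backs; the gripper's body (76 mm by 85 mm) begins 54 mm behind the grasp point. The pads swing forward as they close: fully open they stand 13 mm farther back than shut.
Start: joints at [-1.261, 0.053, 1.613, -0, 1.476, -0.119], TCP at [0.26, -0.568, 0.231] pointing down, gripper open.
Joint ranges: [-3.01, 3.01], [-1.01, 2.22], [0.06, 2.58], [-1.02, 4.17], [0.09, 2.62], [-3.14, 3.14]. Speed limits (rad/s): [2.57, 2.57, 3.14, 3.14, 3.14, 3.14].

## Interface

Orientations are given as a rotation vector (axis times angle).
In Python, from station import ctrl, get_image, calibration, finish_job, models gives the robot as it stands.
- The arm moves only by the shell command python3 -m creep 'ROWS' [FORCE]. ROWS is JSON, a list of rows, each a list of 7 numbers: the opening, from 0 (shut) to 1 (fully open), then the shift along the tool's x, y, z in m, then the turn, a rotation vector about the tool's x, y, z in degrees. A call has 1 to 20 rows; each row shifts and turns the commanded pose from where the row before left it, along the tool's axes as they then stand; what a row does not reach is not made up. A row lasts 1/10 s, in which the tool goes at most 50 mm and 8.59 degrees, less where a joint would pass 70% of its speed; a pose out of reach is approached as far as the arm can. A call with a gripper value outside its range is refused whole. The fingers move at their own pace and stop on an object; FORCE is the grip in N (left out, the last holds). Time passes only in rows, so rows that do not move let the fingers close. It gives the time, the measured TCP pose, the force and the opening at its end, in the units of the state.
- ctrl.get_obs(): the state, without advancing time (a new reading comes with each control period).
- get_image(name): name is "side" or "top"; returns the picture (400x640x3 uint8, red, green, blue); there is no depth.
- calibration(name): a dict with "mtx" (3x3 intrinsics, pixels), "k1" (the pictures are not rectified: a ray, as slopes to the right and down, at radius r is drawn at 1 + k1 r^2 times it, then the intrinsics apply), "R" (3x3) and "t" (3): a world point X has camera coordinates R X + t. Camera axes: x right, y down, z forward; pixel columns grow to the right and rows downward; lengths in m; the calibration is good to about 2 mm. A picture is of the moment at which its call begins. calibration takes no time and is no camera call.
- finish_job(): hands the job in, once; it reports no verdict.
Trained networks look in the newest picture that a camera, given by its name, has taken for a name from the list of things; names that differ only in an ending like _2 or _b are one class to them, and where a whole thing is asked for, a point or a joint stands for the part that bears it (a point fixed in the world has none). Each returns a list of dicts, best first, with "conf" (0 to 1); they miss things now and then, are a little off and sometimes report something else, mostly with a low value. They report only what shows in the picture. A call takes as long as a camera call.
- models.search_frame(camera, name): "extent" ([left, top, right, bottom] in pixels, round what is visible of it).
The state is a dict: "t": time; "q": joint angles; "dq": joint speeds; "effort": joint torques, N m; "tool_pos": TCP position; "tool_rot": TCP orientation; "contact_force": force on the tool from outside, world axes, zero at the start; "wrist_torque": the same for the moment, N m; "opening": finger opening in m.
Only numpy, scipy, OpenCV 4.12 (cv2) and the standard library are available. Lean on these libraries where they do the work, as an engineer would, in place of code of your own. Each camera call takes 0.05 s, during which the arm holds its last target. There are 200 camera calls.

## Working session

There is one attempt and no reset: what is moved stays moved. The work goes in short steps, Python scripts to look and compute and a shell command to move; the robot and the scene stay as the last step left them, time stands still between calls to the robot, and variables do not carry over. Pictures are saved under pics/ and viewed, about 8 in all and at most 12, crops included, and the job is handed in when it is done.

```bash
ls; mkdir -p pics
cat > h.py <<'E'
import numpy as np, cv2
from station import ctrl, get_image, calibration, models
def proj(cam,X):
    c=calibration(cam);p=np.asarray(X,float).reshape(-1,3)@np.array(c['R']).T+c['t'];s=p[:,:2]/p[:,2:]
    s=s*(1+c['k1']*(s**2).sum(1,keepdims=True));M=np.array(c['mtx']);return s@M[:2,:2].T+M[:2,2]
def ray(cam,uv):
    c=calibration(cam);M=np.array(c['mtx']);d=np.linalg.solve(M[:2,:2],np.array(uv,float)-M[:2,2]);s=d.copy()
    for _ in range(20): s=d/(1+c['k1']*(s@s))
    R=np.array(c['R']);return -R.T@c['t'],R.T@np.array([s[0],s[1],1])
def atz(cam,uv,z):
    o,d=ray(cam,uv);return o+d*(z-o[2])/d[2]
E
python3 - <<'E'
from h import *
np.set_printoptions(precision=4,suppress=True)
for c in ('top','side'):
    im=get_image(c);cv2.imwrite(f'pics/{c}0.png',im[...,::-1])
    k=calibration(c);print(c,-np.array(k['R']).T@k['t'],np.array(k['R'])[2])
    for n in ('sander','lip_edge','release_hole','block','punch','awl','driver','offcut_2'):
        print(n,[(np.round(d['extent']),round(d['conf'],2)) for d in models.search_frame(c,n)[:2]])
print(ctrl.get_obs(),ctrl.tcp_to_grasp)
E
```

```text
pics
top [ 0.4851 -0.1081  1.1035] [ 0.1494 -0.0067 -0.9887]
sander [(array([212., 149., 298., 266.]), 0.91), (array([351., 243., 424., 289.]), 0.33)]
lip_edge [(array([228., 242., 282., 266.]), 0.62), (array([352., 244., 424., 290.]), 0.4)]
release_hole [(array([218., 242., 283., 265.]), 0.93)]
block [(array([353., 244., 424., 282.]), 0.84), (array([408., 253., 420., 260.]), 0.29)]
punch [(array([410., 252., 419., 256.]), 0.44)]
awl []
driver [(array([350., 243., 422., 290.]), 0.45)]
offcut_2 [(array([320., 214., 348., 252.]), 0.69)]
side [0.5308 0.6848 0.5153] [ 0.1068 -0.8708 -0.4799]
sander [(array([244., 209., 354., 282.]), 0.57), (array([314., 210., 341., 219.]), 0.51)]
lip_edge [(array([325., 228., 352., 275.]), 0.96)]
release_hole [(array([324., 226., 353., 269.]), 0.85), (array([342., 175., 372., 210.]), 0.58)]
block [(array([344., 177., 372., 211.]), 0.67)]
punch [(array([268., 202., 299., 235.]), 0.65), (array([352., 156., 357., 176.]), 0.49)]
awl [(array([326., 228., 353., 274.]), 0.65), (array([361., 171., 368., 194.]), 0.53)]
driver [(array([353., 161., 365., 184.]), 0.43)]
offcut_2 [(array([315., 208., 346., 220.]), 0.75), (array([328., 226., 354., 274.]), 0.28)]
{'t': 0.9, 'q': array([-1.261 ,  0.0527,  1.6129, -0.    ,  1.476 , -0.119 ]), 'dq': array([-0.0024,  0.0004,  0.0009,  0.0008, -0.0005,  0.0008]), 'effort': array([ -0.001 , -39.3686, -37.0466,  -0.0002,   0.0005,   0.    ]), 'tool_pos': array([ 0.2599, -0.5684,  0.2313]), 'tool_rot': array([ 3.0696,  0.6684, -0.0001]), 'contact_force': array([ 1.6124, -0.1081,  0.532 ]), 'wrist_torque': array([0.029 , 0.0447, 0.0296]), 'opening': 0.08497462985929062} 0.0187
```

Run:
```python
import cv2
a=cv2.imread('pics/top0.png')[140:300,195:435];b=cv2.imread('pics/side0.png')[145:290,235:385]
cv2.imwrite('pics/top0c.png',cv2.resize(a,(792,528),interpolation=cv2.INTER_CUBIC))
cv2.imwrite('pics/side0c.png',cv2.resize(b,(600,580),interpolation=cv2.INTER_CUBIC))
```

```text
(no output)
```

View pics/top0c.png

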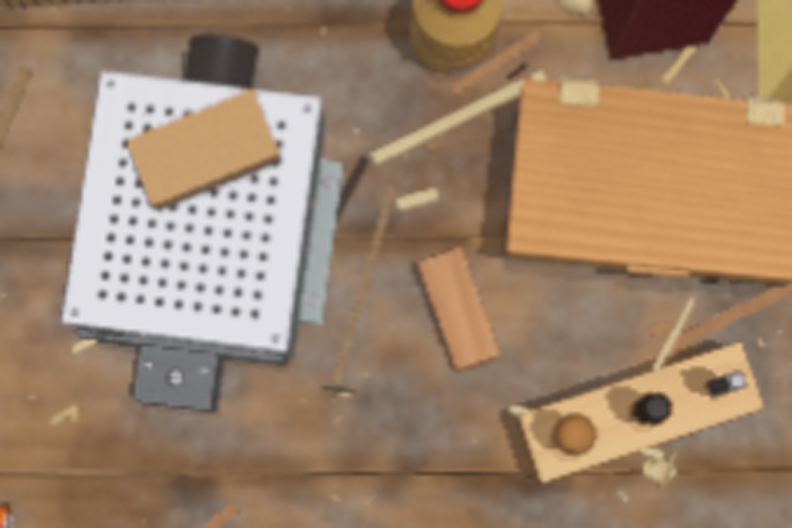

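View pics/side0c.png

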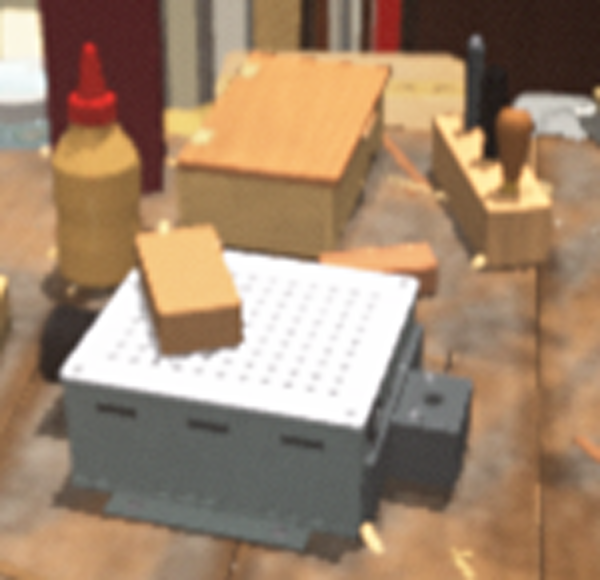

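Top crop (scale 3.3): the punch is at the right end of the block (about 738,381), with the driver in the middle and the awl at the left. The lip hole is at (176,377). In the side crop (scale 4) the hole is at (433,400) and the punch top at (475,40). Next I fit the poses.

```bash
python3 - <<'E'
from h import *
from scipy.optimize import least_squares
np.set_printoptions(precision=4,suppress=True)
T=lambda p:np.array(p)/3.3+[195-.35,140-.35]
S=lambda p:np.array(p)/4+[235-.37,145-.37]
def fit(pts,x0):
    def P(x,l): c,s=np.cos(x[2]),np.sin(x[2]);l=np.array(l,float);return [x[0]+c*l[0]-s*l[1],x[1]+s*l[0]+c*l[1],l[2]]
    f=lambda x:np.concatenate([(proj(c,P(x,l))[0]-uv) for c,l,uv in pts])
    r=least_squares(f,x0,loss='soft_l1');print(r.x,np.degrees(r.x[2]));print(f(r.x).reshape(-1,2).round(1).tolist());return lambda l:np.array(P(r.x,l))
h=.0225;w=.075
bl=fit([('top',(h,w,.045),T((521,412))),('top',(h,-w,.045),T((742,343))),('top',(-h,-w,.045),T((763,404))),('top',(-h,w,.045),T((544,482))),
 ('side',(h,w,.045),S((487,215))),('side',(-h,w,.045),S((551,205))),('side',(h,-w,.045),S((436,117))),('side',(0,-.05,.115),S((475,38))),('top',(0,-.05,.115),T((740,380)))],[.35,-.3,.2])
for y in (-.05,0,.05): print('hole',bl((0,y,.045)))
for c,u in (('top',T((740,380))),):print('punch top direct',atz(c,u,.115))
sd=fit([('top',(.08,.07,.075),T((103,73))),('top',(.08,-.07,.075),T((321,97))),('top',(-.08,-.07,.075),T((290,352))),('top',(-.08,.07,.075),T((63,322))),
 ('top',(-.122,.025,.046),T((133,404))),('top',(-.122,-.025,.046),T((214,410))),('top',(-.104,0,.046),T((176,377))),
 ('side',(-.104,0,.046),S((433,400))),('side',(-.122,-.025,.046),S((472,380))),('side',(-.08,.07,.075),S((365,428))),('side',(-.08,-.07,.075),S((418,280))),('side',(.08,.07,.075),S((64,377)))],[.5,.1,-.1])
print('rel hole',sd((-.104,0,.046)),'dir',sd((-1,0,0))-sd((0,0,0)),atz('top',T((176,377)),.046),atz('side',S((433,400)),.046))
E
python3 -m creep '[[1,0,0,0,0,0,0]]'
```

```text
[ 0.5227 -0.2536  0.3043] 17.43383429200255
[[-0.4, 0.6], [0.1, -0.6], [0.7, 1.3], [-0.6, 0.1], [-0.3, -1.8], [-0.2, -0.6], [-1.2, -1.0], [-0.2, -0.1], [-0.5, 0.2]]
hole [ 0.5377 -0.3013  0.045 ]
hole [ 0.5227 -0.2536  0.045 ]
hole [ 0.5077 -0.2059  0.045 ]
punch top direct [ 0.5381 -0.3024  0.115 ]
[ 0.6482  0.0292 -0.1254] -7.186821551156089
[[-0.4, 0.4], [-0.3, 0.8], [-1.0, -0.2], [0.3, 0.6], [0.1, -0.5], [-0.8, 0.6], [0.0, 0.6], [-0.1, -1.0], [0.2, -1.2], [-0.8, -1.4], [-0.5, -0.4], [-1.0, -1.1]]
rel hole [0.545  0.0422 0.046 ] dir [-0.9921  0.1251  0.    ] [0.5462 0.0423 0.046 ] [0.5446 0.0457 0.046 ]
t: 1.0
tool_pos: [0.2598, -0.5684, 0.2313]
tool_rot: [-3.07, -0.668, -0.0]
contact_force: [-0.4, 0.3, 0.1]
opening: 0.0854
```

```bash
python3 -m creep '[[1,0,0,0,0,0,-8.29],[1,0,0,0,0,0,-8.29],[1,0,0,0,0,0,-8.29],[1,0,0,0,0,0,-8.29],[1,0,0,0,0,0,-8.29],[1,0,0,0,0,0,-8.29],[1,0,0,0,0,0,-8.29],[1,0,0,0,0,0,-8.29],[1,0,0,0,0,0,-8.29],[1,0,0,0,0,0,-8.29]]'
python3 -m creep '[[1,0.0171,0.0345,0,0,0,0],[1,0.0171,0.0345,0,0,0,0],[1,0.0171,0.0345,0,0,0,0],[1,0.0171,0.0345,0,0,0,0],[1,0.0171,0.0345,0,0,0,0],[1,0.0171,0.0345,0,0,0,0],[1,0.0171,0.0345,0,0,0,0],[1,0.0171,0.0345,0,0,0,0],[1,0.0171,0.0345,0,0,0,0],[1,0.0171,0.0345,0,0,0,0],[1,0,0,0,0,0,0]]'
cat >> h.py <<'E'
from scipy.spatial.transform import Rotation as Ro
def need(xyz,verbose=1):
    o=ctrl.get_obs();R=Ro.from_rotvec(o['tool_rot']).as_matrix();d=R.T@(np.array(xyz)-o['tool_pos'])
    print('t',round(o['t'],2),'pos',o['tool_pos'],'shift mm',(d*1000).round(1),'yang',np.degrees(np.arctan2(R[1,1],R[0,1])).round(2),'z',R[:,2].round(4));return d
E
python3 -c "
from h import *
need([.538,-.3017,.0713])"
```

```text
t: 2.0
tool_pos: [0.2598, -0.5684, 0.2313]
tool_rot: [-1.851, -2.539, 0.0]
contact_force: [0.5, 0.2, -0.3]
opening: 0.0854
t: 3.1
tool_pos: [0.5401, -0.2986, 0.2313]
tool_rot: [1.852, 2.538, 0.002]
contact_force: [-0.6, 0.8, -0.3]
opening: 0.0851
t 3.1 pos [ 0.54008646 -0.29859381  0.2313279 ] shift mm [ -2.4  -3.1 160. ] yang 17.76 z [ 0.001  0.001 -1.   ]
```

```bash
python3 -m creep '[[1,0,0,0.02,0,0,0],[1,0,0,0.02,0,0,0],[1,0,0,0.02,0,0,0],[1,0,0,0.02,0,0,0],[1,0,0,0,0,0,0],[1,0,0,0,0,0,0]]'
python3 -c "
from h import *
need([.538,-.3017,.0713])
a=get_image('top')[205:305,330:460];b=get_image('side')[100:220,300:420]
A=cv2.resize(a,(520,400),interpolation=2);B=cv2.resize(b,(400,400),interpolation=2)
cv2.imwrite('pics/g1.png',np.hstack([A,B])[:,:800,::-1] if 0 else cv2.resize(np.hstack([A,B]),(800,348))[...,::-1])"
```

```text
t: 3.7
tool_pos: [0.5372, -0.3021, 0.1513]
tool_rot: [-1.859, -2.532, 0.0]
contact_force: [-0.7, 0.8, 0.1]
opening: 0.0853
t 3.7 pos [ 0.53717292 -0.30212109  0.15133297] shift mm [ 0.1  1.  80. ] yang 17.43 z [-6.e-04  2.e-04 -1.e+00]
```

View pics/g1.png

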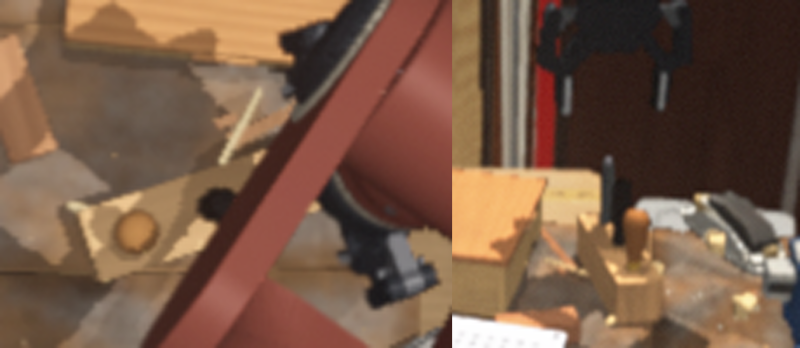

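The jaws straddle the punch: fingers at x 568 and 662, punch at 608. I'll descend and close.

```bash
python3 -m creep '[[1,0,0.0005,0.02,0,0,0],[1,0,0.0005,0.02,0,0,0],[1,0,0,0.02,0,0,0],[1,0,0,0.02,0,0,0],[1,0,0,0,0,0,0],[1,0,0,0,0,0,0]]'
python3 -m creep '[[0,0,0,0,0,0,0],[0,0,0,0,0,0,0],[0,0,0,0,0,0,0],[0,0,0,0,0,0,0],[0,0,0,0,0,0,0],[0,0,0,0,0,0,0],[0,0,0,0,0,0,0],[0,0,0,0,0,0,0],[0,0,0,0,0,0,0],[0,0,0,0,0,0,0]]' 60
python3 -m creep '[[0,0,0,0,0,0,0],[0,0,0,0,0,0,0]]'
```

```text
t: 4.4
tool_pos: [0.5391, -0.3019, 0.0725]
tool_rot: [1.858, 2.532, -0.0]
contact_force: [-0.5, -1.5, 0.4]
opening: 0.0851
t: 5.4
tool_pos: [0.5386, -0.3015, 0.0715]
tool_rot: [1.858, 2.533, -0.0]
contact_force: [-0.8, 0.6, 2.3]
opening: 0.0103
t: 5.6
tool_pos: [0.5386, -0.3015, 0.0714]
tool_rot: [1.858, 2.533, -0.0]
contact_force: [-1.4, -0.0, 2.2]
opening: 0.0101
```

```bash
python3 -m creep '[[0,0,0,-0.005,0,0,0],[0,0,0,-0.01,0,0,0],[0,0,0,-0.015,0,0,0],[0,0,0,-0.02,0,0,0],[0,0,0,-0.02,0,0,0],[0,0,0,-0.02,0,0,0],[0,0,0,-0.02,0,0,0],[0,0,0,-0.02,0,0,0],[0,0,0,0,0,0,0]]'
python3 -m creep '[[0,0.0136,0.00455,0,0,0,0],[0,0.0272,0.0091,0,0,0,0],[0,0.0272,0.0091,0,0,0,0],[0,0.0272,0.0091,0,0,0,0],[0,0.0272,0.0091,0,0,0,0],[0,0.0272,0.0091,0,0,0,0],[0,0.0272,0.0091,0,0,0,0],[0,0.0272,0.0091,0,0,0,0],[0,0.0272,0.0091,0,0,0,0],[0,0.0272,0.0091,0,0,0,0],[0,0.0272,0.0091,0,0,0,0],[0,0.0272,0.0091,0,0,0,0],[0,0.0136,0.00455,0,0,0,0],[0,0,0,0,0,0,0],[0,0,0,0,0,0,0]]'
python3 -c "
from h import *
need([.545,.0422,.1284])"
```

```text
t: 6.5
tool_pos: [0.5406, -0.3027, 0.2068]
tool_rot: [1.853, 2.526, 0.0]
contact_force: [0.3, -0.4, -0.3]
opening: 0.0102
t: 8.0
tool_pos: [0.5443, 0.0425, 0.2006]
tool_rot: [-1.857, -2.533, 0.002]
contact_force: [-0.7, 0.2, -0.7]
opening: 0.0103
t 8.0 pos [0.54430199 0.04247427 0.20058944] shift mm [-0.5  0.7 72.2] yang 17.49 z [-1.2e-03 -6.0e-04 -1.0e+00]
```

Descend until the tip is about 9 mm above the lip, then look.

```bash
python3 -m creep '[[0,0,0,0.015,0,0,0],[0,0,0,0.02,0,0,0],[0,0,0,0.02,0,0,0],[0,0,0,0.02,0,0,0],[0,0,0,0.008,0,0,0],[0,0,0,0,0,0,0],[0,0,0,0,0,0,0]]'
python3 -c "
from h import *
d=need([.545,.0422,.1084])
o=ctrl.get_obs();R=Ro.from_rotvec(o['tool_rot']).as_matrix();tip=o['tool_pos']+R[:,2]*.0624;print('tip',tip)
for c in('top','side'):print(c,'tip px',proj(c,tip),'hole px',proj(c,[.545,.0422,.046]))
a=get_image('top')[205:305,195:295];b=get_image('side')[180:280,300:400]
cv2.imwrite('pics/t2.png',get_image('top')[...,::-1]);cv2.imwrite('pics/s2.png',get_image('side')[...,::-1])
cv2.imwrite('pics/h1.png',np.hstack([cv2.resize(i,(400,400),interpolation=2) for i in(a,b)])[...,::-1])"
```

```text
t: 8.7
tool_pos: [0.5451, 0.0422, 0.1187]
tool_rot: [1.859, 2.532, 0.0]
contact_force: [0.8, -0.1, -0.0]
opening: 0.0101
t 8.7 pos [0.54508653 0.04219612 0.11865202] shift mm [ 0.  -0.1 10.3] yang 17.42 z [ 5.e-04 -1.e-04 -1.e+00]
tip [0.5451196  0.04219137 0.05625203]
top tip px [[247.3356949  254.14244894]] hole px [[248.02758992 254.47862222]]
side tip px [[342.95018792 239.7558248 ]] hole px [[342.77567917 243.64088047]]
```

View pics/h1.png

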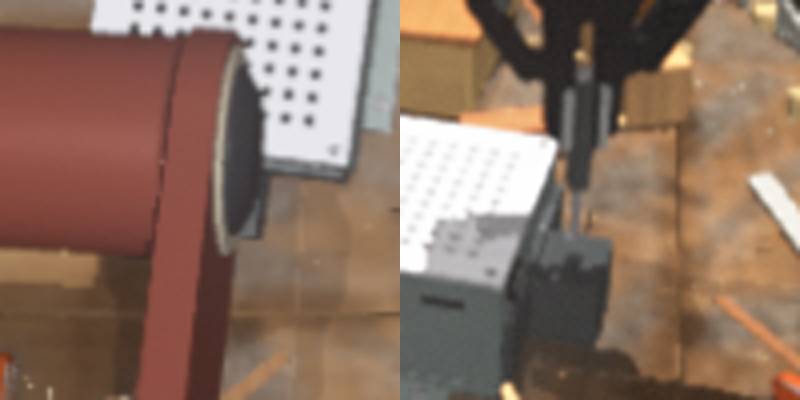

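```bash
python3 -c "
from h import *
b=cv2.imread('pics/s2.png')[215:265,320:370];a=cv2.imread('pics/side0.png')[215:265,320:370]
f=lambda i:cv2.convertScaleAbs(cv2.resize(i,(400,400),interpolation=2),alpha=2.2)
cv2.imwrite('pics/h2.png',np.hstack([f(a),f(b)]))
for c,i in(('top','top0'),('side','side0')):
  im=cv2.imread(f'pics/{i}.png',0).astype(int);u,v=(248,254) if c=='top' else(343,245);print(im[v-6:v+7,u-9:u+10])
"
```

```text
[[115 116 116 117 118 117 118 118 118 119 119 120 120 119 120 120 120 121
  120]
 [118 125 116 116 116 116 117 116 117 117 117 117 118 118 118 118 118 120
  119]
 [160 171 118 116 116 116 115 116 116 117 116 117 117 117 116 117 118 120
  120]
 [124 147 121 117 117 117 116 114 110 114 113 116 116 117 117 118 126 139
  134]
 [119 123 120 118 118 117 111 106 129 144 122 111 117 118 119 122 135 153
  156]
 [119 119 120 120 120 117 106 121 168 174 162 115 119 119 120 120 126 132
  127]
 [117 118 118 118 118 114  99 110 149 164 161 117 119 121 121 120 121 122
  121]
 [116 117 116 116 117 113 104 117 172 177 167 120 118 119 120 120 121 121
  120]
 [116 116 117 116 117 116 111 101 122 138 124 114 117 118 119 119 119 119
  119]
 [116 117 117 118 117 116 116 113 110 114 116 116 117 117 117 118 118 119
  118]
 [116 115 115 116 116 116 116 116 117 116 117 118 118 118 117 117 117 117
  117]
 [118 118 117 117 117 116 116 116 116 116 116 117 117 118 117 118 118 119
  118]
 [116 116 116 118 117 117 117 118 118 118 118 117 117 117 117 117 117 117
  119]]
[[119 119 101 121 124 124 124 144 163 140 128 
[... 307 characters left out ...]
 105  98  95 101 109 118 121 120 122 120 116
   95]
 [ 99 112 124 121 121 119 111  91  75  71  78  94 113 121 121 121 123 112
   95]
 [ 99 118 123 123 119 120 115  90  77  73  76  97 115 120 123 121 120 101
   93]
 [106 119 125 120 122 126 123 113 102  97 104 114 118 121 122 121 117  86
   91]
 [112 124 124 128 146 139 128 123 118 118 119 122 120 122 120 123 116  79
   97]
 [122 123 126 143 163 143 128 125 124 121 121 121 120 121 121 123 112  78
   98]
 [122 123 122 135 145 128 113 120 124 123 122 123 123 120 120 118 101  72
   97]
 [103 111 115 122 127 122 113 122 122 125 124 126 120 123 122 115  84  66
  101]
 [ 77  85  89  93  94  98  98 112 116 122 123 123 118 118 123 115  74  65
  108]]
```

View pics/h2.png

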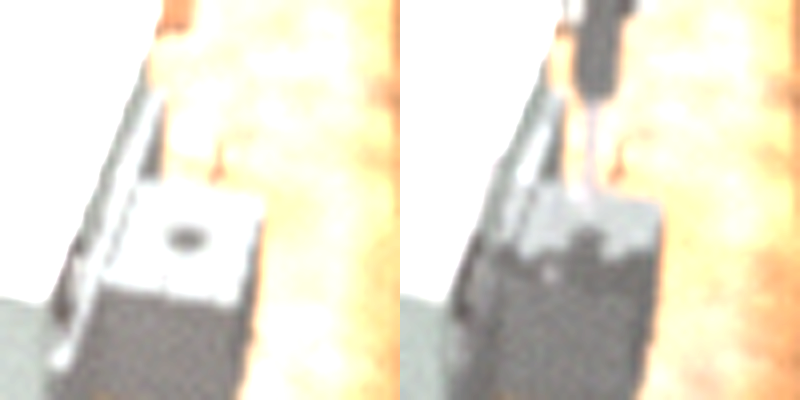

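```bash
python3 -c "
from h import *
np.set_printoptions(precision=4,suppress=True)
o=ctrl.get_obs();p=o['tool_pos']
print('shoulder',proj('side',[p[0],p[1],p[2]-.0264]),'tip',proj('side',[p[0],p[1],p[2]-.0624]))
print(atz('side',(343,244.5),.046),atz('side',(343.2,245.2),.046),atz('top',(247.8,254),.046))
print((proj('side',[[p[0]+.01,p[1],.056],[p[0],p[1]+.01,.056],[p[0],p[1],.066]])-proj('side',[p[0],p[1],.056])))
g=cv2.imread('pics/s2.png',0).astype(int);print(g[222:248,336:350])
"
```

```text
shoulder [[343.5699 225.4388]] tip [[342.7459 239.4817]]
[0.5443 0.0452 0.046 ] [0.5438 0.0477 0.046 ] [0.546  0.0427 0.046 ]
[[-4.6542 -0.3773]
 [-0.2705  2.7443]
 [ 0.2252 -3.831 ]]
[[235 137 104 139 140  94  63  61  64  61  67  93 125 132]
 [204 105 100 130 135  91  62  62  62  61  68  95 125 133]
 [176  94  98 127 128  92  63  60  62  60  70  98 126 132]
 [140  87  95 119 124  96  70  61  62  63  70 104 130 133]
 [106  79  93 114 119 112  78  66  64  66  79 114 131 129]
 [ 85  85  97 106 105 116  96  79  82  88 103 123 127 125]
 [ 81  84  99  98  96 118 111  97  99 114 124 128 127 121]
 [ 83  91  98  91  92 126 125 109 109 126 137 132 128 124]
 [ 84 102 104  83  92 137 131 109 111 131 138 132 126 121]
 [ 94 113 111  76  93 140 138 112 113 135 137 127 121 118]
 [106 118 102  73  93 140 135 109 115 140 138 119 118 121]
 [113 116  87  66  93 139 129 108 114 143 133 109 133 133]
 [119 110  76  67  99 134 125 110 118 145 132 107 145 145]
 [122  97  67  65 101 130 124 111 116 139 123  98 132 136]
 [122  86  64  70 101 128 119 109 113 126 102  89 117 128]
 [112  88  80  84 101 125 116 106 111 121  98 106 121 128]
 [ 94  97  98 100 104 120 117 109 105 112 109 116 124 128]
 [ 85  98 107 101 105 117 117 111 102 105 107 110 111 115]
 [ 90 100 104  99 100 106 109 108 104 102 101 102 101 100]
 [ 97 103 102  98 101 102 104 107 102 100 100  99 100  99]
 [100 103 102  98  98  99  98 100  98  98 100 102 101  99]
 [101 102 100  99 100  92  85  79  85  93 101  99 100 102]
 [103 103 102 101  95  80  69  67  67  79  95  99 100 104]
 [102  98  95  95  92  72  62  57  63  81  97 100  95  95]
 [ 92  82  73  75  72  62  59  59  62  83  93  93  78  72]
 [ 71  64  66  65  62  57  55  55  56  70  74  70  61  56]]
```

```bash
python3 -m creep '[[0,0.0017,0.0013,0,0,0,0],[0,0,0,0.003,0,0,0],[0,0,0,0.003,0,0,0],[0,0,0,0.002,0,0,0],[0,0,0,0,0,0,0],[0,0,0,0,0,0,0]]'
python3 -m creep '[[0,0,0,0.001,0,0,0],[0,0,0,0.001,0,0,0],[0,0,0,0.001,0,0,0],[0,0,0,0,0,0,0]]'
python3 -m creep '[[0,0,0,0.0005,0,0,0],[0,0,0,0.0005,0,0,0],[0,0,0,0,0,0,0]]'
```

```text
t: 9.5
tool_pos: [0.5453, 0.0447, 0.1101]
tool_rot: [-1.858, -2.533, 0.0]
contact_force: [-0.3, 0.2, -0.5]
opening: 0.01
t: 9.9
tool_pos: [0.5454, 0.0447, 0.1071]
tool_rot: [-1.858, -2.533, 0.0]
contact_force: [-0.4, -0.6, -0.5]
opening: 0.0095
t: 10.2
tool_pos: [0.5454, 0.0447, 0.1062]
tool_rot: [-1.858, -2.533, 0.0]
contact_force: [-0.3, -0.9, -0.2]
opening: 0.0102
```

```bash
for i in 1 2 3; do python3 -m creep '[[0,0,0,0.0005,0,0,0],[0,0,0,0.0005,0,0,0],[0,0,0,0,0,0,0]]' | grep -E 'pos|force'; done
```

```text
tool_pos: [0.5454, 0.0447, 0.1052]
contact_force: [-0.3, -0.2, -0.5]
tool_pos: [0.5454, 0.0447, 0.1042]
contact_force: [0.1, -0.6, -0.7]
tool_pos: [0.5454, 0.0447, 0.1032]
contact_force: [0.5, 0.1, -0.4]
```

```bash
for i in 1 2 3; do python3 -m creep '[[0,0,0,0.0005,0,0,0],[0,0,0,0.0005,0,0,0],[0,0,0,0,0,0,0]]' | grep -E 'pos|force'; done
```

```text
tool_pos: [0.5454, 0.0447, 0.1022]
contact_force: [-0.1, -0.3, -0.5]
tool_pos: [0.5455, 0.0447, 0.1012]
contact_force: [0.3, 0.4, 0.1]
tool_pos: [0.5454, 0.0447, 0.1002]
contact_force: [0.2, -0.6, -0.6]
```

```bash
python3 -m creep '[[0,0,0,0.0005,0,0,0],[0,0,0,0.0005,0,0,0],[0,0,0,0,0,0,0]]' | grep -E 'pos|force'
```

```text
tool_pos: [0.5454, 0.0447, 0.0992]
contact_force: [0.9, -0.3, -0.7]
```

```bash
for i in 1 2; do python3 -m creep '[[0,0,0,0.0005,0,0,0],[0,0,0,0.0005,0,0,0],[0,0,0,0,0,0,0]]' | grep -E 'pos|force'; done
```

```text
tool_pos: [0.5455, 0.0447, 0.0984]
contact_force: [-1.1, -0.4, 0.4]
tool_pos: [0.5456, 0.0447, 0.0976]
contact_force: [-0.4, -0.4, 3.0]
```

```bash
for i in 1 2; do python3 -m creep '[[0,0,0,0.0005,0,0,0],[0,0,0,0.0005,0,0,0],[0,0,0,0,0,0,0]]' | grep -E 'pos|force'; done
```

```text
tool_pos: [0.5456, 0.0447, 0.0965]
contact_force: [-0.9, 0.0, 3.5]
tool_pos: [0.5456, 0.0447, 0.0954]
contact_force: [-0.8, -0.6, 4.5]
```

```bash
python3 -m creep '[[0,0,0,0.0005,0,0,0],[0,0,0,0.0005,0,0,0],[0,0,0,0.0005,0,0,0],[0,0,0,0,0,0,0]]' | grep -E 'pos|force'; python3 -m creep '[[0,0,0,0.0003,0,0,0],[0,0,0,0.0003,0,0,0],[0,0,0,0,0,0,0]]' | grep -E 'pos|force';python3 -m creep '[[0,0,0,0,0,0,0]]'
```

```text
tool_pos: [0.5456, 0.0447, 0.094]
contact_force: [-2.5, 0.0, 6.1]
tool_pos: [0.5456, 0.0447, 0.0935]
contact_force: [-1.7, -0.1, 5.8]
t: 14.3
tool_pos: [0.5456, 0.0447, 0.0935]
tool_rot: [1.858, 2.533, 0.0]
contact_force: [-2.8, -0.6, 5.9]
opening: 0.0102
```

```bash
python3 -m creep '[[0,0,0,0.0003,0,0,0],[0,0,0,0.0002,0,0,0],[0,0,0,0,0,0,0],[0,0,0,0,0,0,0]]' | grep -E 'pos|force'; python3 -m creep '[[0,0.0004,-0.0009,0,0,0,0],[0,0.0004,-0.0009,0,0,0,0],[0,0.0004,-0.0009,0,0,0,0],[0,0,0,0,0,0,0]]' | grep -E 'pos|force'
```

```text
tool_pos: [0.5456, 0.0447, 0.0931]
contact_force: [-2.3, 0.1, 6.3]
tool_pos: [0.5445, 0.0448, 0.094]
contact_force: [3.2, -0.2, 5.3]
```

```bash
python3 -m creep '[[0,0,0,0,0,0,0],[0,0,0,0,0,0,0]]'; python3 -c "
from h import *
need([.5456,.0447,.0931])"
```

```text
t: 15.3
tool_pos: [0.5445, 0.0448, 0.094]
tool_rot: [1.856, 2.529, 0.004]
contact_force: [1.7, -0.9, 5.3]
opening: 0.0099
t 15.3 pos [0.54450939 0.04483911 0.09397981] shift mm [-0.5  1.   0.9] yang 17.46 z [ 5.1e-03 -4.0e-04 -1.0e+00]
```

```bash
python3 -m creep '[[0,0,0,0.0004,0,0,0],[0,0,0,0.0004,0,0,0],[0,0,0,0,0,0,0],[0,0,0,0,0,0,0]]' | grep -E 'pos|force'; python3 -m creep '[[0,0.0004,-0.0009,0,0,0,0],[0,0.0004,-0.0009,0,0,0,0],[0,0,0,0,0,0,0],[0,0,0,0,0,0,0]]' | grep -E 'pos|rot|force'
```

```text
tool_pos: [0.5445, 0.0448, 0.0933]
contact_force: [2.8, -0.9, 5.7]
tool_pos: [0.543, 0.045, 0.0935]
tool_rot: [1.855, 2.529, 0.005]
contact_force: [2.9, -0.4, 6.6]
```

```bash
python3 -m creep '[[0,0,0,0.0004,0,0,0],[0,0.0004,-0.0009,0,0,0,0],[0,0.0004,-0.0009,0,0,0,0],[0,0.0004,-0.0009,0,0,0,0],[0,0,0,0,0,0,0],[0,0,0,0,0,0,0]]' | grep -E 'pos|rot|force'
```

```text
tool_pos: [0.54, 0.0454, 0.0932]
tool_rot: [1.855, 2.529, 0.005]
contact_force: [3.6, -0.7, 6.9]
```

```bash
python3 -c "
from h import *
cv2.imwrite('pics/s3.png',get_image('side')[...,::-1])
a=cv2.imread('pics/side0.png')[215:265,310:360];b=cv2.imread('pics/s3.png')[215:265,310:360]
f=lambda i:cv2.convertScaleAbs(cv2.resize(i,(400,400),interpolation=2),alpha=1.6)
cv2.imwrite('pics/h3.png',np.hstack([f(a),f(b)]))"
```

```text
(no output)
```

View pics/h3.png

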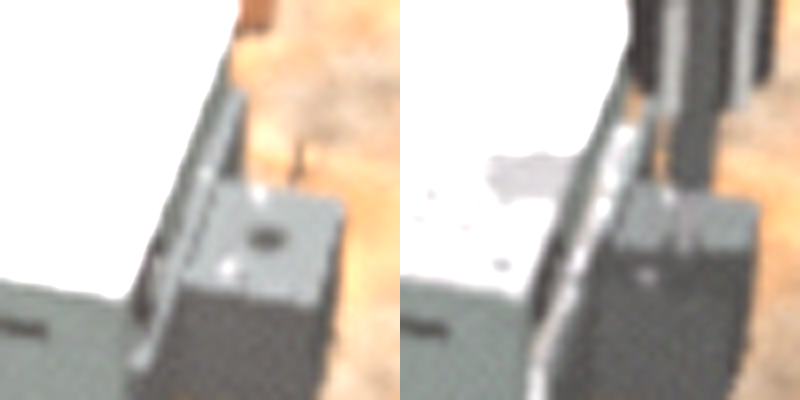

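The tray is sliding: its lip edge has moved about 1.3 px outward, with the pin in the hole. I'll keep pulling and watch the depth.

```bash
python3 -m creep '[[0,0.0004,-0.0009,0,0,0,0],[0,0.0004,-0.0009,0,0,0,0],[0,0.0004,-0.0009,0,0,0,0],[0,0.0004,-0.0009,0,0,0,0],[0,0.0004,-0.0009,0,0,0,0],[0,0.0004,-0.0009,0,0,0,0],[0,0,0,0,0,0,0]]' | grep -E 'pos|rot|force'
```

```text
tool_pos: [0.5342, 0.0461, 0.0932]
tool_rot: [1.855, 2.529, 0.005]
contact_force: [4.0, -1.3, 6.0]
```

```bash
python3 -m creep '[[0,0.0004,-0.0009,0.0001,0,0,0],[0,0.0004,-0.0009,0,0,0,0],[0,0.0004,-0.0009,0,0,0,0],[0,0.0004,-0.0009,0,0,0,0],[0,0.0004,-0.0009,0,0,0,0],[0,0.0004,-0.0009,0,0,0,0],[0,0,0,0,0,0,0]]' | grep -E 'pos|rot|force'
```

```text
tool_pos: [0.5283, 0.0468, 0.0931]
tool_rot: [1.855, 2.529, 0.006]
contact_force: [3.4, -0.7, 6.4]
```

```bash
python3 -m creep '[[0,0.0004,-0.0009,0,0,0,0],[0,0.0004,-0.0009,0,0,0,0],[0,0.0004,-0.0009,0,0,0,0],[0,0.0004,-0.0009,0,0,0,0],[0,0.0004,-0.0009,0,0,0,0],[0,0.0004,-0.0009,0,0,0,0],[0,0,0,0,0,0,0]]' | grep -E 'pos|rot|force'
```

```text
tool_pos: [0.5225, 0.0476, 0.0931]
tool_rot: [1.855, 2.529, 0.006]
contact_force: [3.5, -0.1, 6.5]
```

```bash
python3 -m creep '[[0,0.0004,-0.0009,0.0001,0,0,0],[0,0.0004,-0.0009,0,0,0,0],[0,0.0004,-0.0009,0,0,0,0],[0,0.0004,-0.0009,0,0,0,0],[0,0.0004,-0.0009,0,0,0,0],[0,0.0004,-0.0009,0,0,0,0],[0,0,0,0,0,0,0]]' | grep -E 'pos|rot|force'
```

```text
tool_pos: [0.5166, 0.0481, 0.0931]
tool_rot: [1.855, 2.529, 0.005]
contact_force: [3.9, -0.7, 6.5]
```

```bash
python3 -m creep '[[0,0.0004,-0.0009,0,0,0,0],[0,0.0004,-0.0009,0,0,0,0],[0,0.0004,-0.0009,0,0,0,0],[0,0.0004,-0.0009,0,0,0,0],[0,0.0004,-0.0009,0,0,0,0],[0,0.0004,-0.0009,0,0,0,0],[0,0,0,0,0,0,0]]' | grep -E 'pos|rot|force'
```

```text
tool_pos: [0.5107, 0.0488, 0.0931]
tool_rot: [1.855, 2.529, 0.006]
contact_force: [3.3, -0.7, 6.5]
```

```bash
python3 -m creep '[[0,0.0004,-0.0009,0,0,0,0],[0,0.0004,-0.0009,0,0,0,0],[0,0.0004,-0.0009,0,0,0,0],[0,0.0004,-0.0009,0,0,0,0],[0,0.0004,-0.0009,0,0,0,0],[0,0.0004,-0.0009,0,0,0,0],[0,0,0,0,0,0,0]]' | grep -E 'pos|rot|force'
```

```text
tool_pos: [0.5049, 0.0495, 0.0931]
tool_rot: [1.855, 2.529, 0.006]
contact_force: [3.8, 0.1, 6.3]
```

```bash
python3 -m creep '[[0,0.0004,-0.0009,0,0,0,0],[0,0.0004,-0.0009,0,0,0,0],[0,0.0004,-0.0009,0,0,0,0],[0,0.0004,-0.0009,0,0,0,0],[0,0.0004,-0.0009,0,0,0,0],[0,0.0004,-0.0009,0,0,0,0],[0,0,0,0,0,0,0]]' | grep -E 'pos|rot|force'
```

```text
tool_pos: [0.499, 0.0502, 0.0931]
tool_rot: [1.855, 2.529, 0.006]
contact_force: [3.5, 0.2, 6.3]
```

```bash
python3 -m creep '[[0,0.0004,-0.0009,0,0,0,0],[0,0.0004,-0.0009,0,0,0,0],[0,0.0004,-0.0009,0,0,0,0],[0,0.0004,-0.0009,0,0,0,0],[0,0.0004,-0.0009,0,0,0,0],[0,0.0004,-0.0009,0,0,0,0],[0,0,0,0,0,0,0]]' | grep -E 'pos|rot|force'
```

```text
tool_pos: [0.4931, 0.051, 0.093]
tool_rot: [1.856, 2.529, 0.006]
contact_force: [3.9, 0.6, 6.0]
```

```bash
python3 -m creep '[[0,0.0004,-0.0009,0,0,0,0],[0,0.0004,-0.0009,0,0,0,0],[0,0.0004,-0.0009,0,0,0,0],[0,0,0,0,0,0,0]]' | grep -E 'pos|rot|force'
```

```text
tool_pos: [0.4902, 0.0514, 0.093]
tool_rot: [1.856, 2.529, 0.006]
contact_force: [4.3, -0.3, 6.0]
```

```bash
python3 -m creep '[[0,0.0004,-0.0009,0,0,0,0],[0,0.0004,-0.0009,0,0,0,0],[0,0,0,0,0,0,0]]' | grep -E 'pos|rot|force'
```

```text
tool_pos: [0.4883, 0.0516, 0.0931]
tool_rot: [1.856, 2.529, 0.006]
contact_force: [3.5, 0.5, 6.5]
```

```bash
python3 -m creep '[[0,0.0004,-0.0009,0,0,0,0],[0,0,0,0,0,0,0]]' | grep -E 'pos|force'; python3 -m creep '[[0,0.0004,-0.0009,0,0,0,0],[0,0,0,0,0,0,0]]' | grep -E 'pos|force'
```

```text
tool_pos: [0.4873, 0.0517, 0.0931]
contact_force: [3.3, -0.2, 6.0]
tool_pos: [0.4863, 0.0518, 0.093]
contact_force: [4.1, -0.6, 5.9]
```

```bash
python3 -m creep '[[0,0.0004,-0.0009,0,0,0,0],[0,0,0,0,0,0,0]]' | grep -E 'pos|force'
```

```text
tool_pos: [0.4853, 0.0519, 0.093]
contact_force: [3.4, -0.2, 6.5]
```

```bash
python3 -m creep '[[0,0.0004,-0.0009,0,0,0,0],[0,0,0,0,0,0,0]]' | grep -E 'pos|force'
```

```text
tool_pos: [0.4844, 0.0521, 0.0931]
contact_force: [3.7, 0.4, 6.6]
```

```bash
python3 -m creep '[[0,0.0004,-0.0009,0,0,0,0],[0,0,0,0,0,0,0]]' | grep -E 'pos|force'
```

```text
tool_pos: [0.4835, 0.0522, 0.0931]
contact_force: [4.7, 0.4, 6.0]
```

```bash
python3 -m creep '[[0,0.0004,-0.0009,0,0,0,0],[0,0,0,0,0,0,0]]'
```

```text
t: 24.25
tool_pos: [0.4832, 0.0522, 0.0932]
tool_rot: [1.854, 2.527, 0.008]
contact_force: [5.9, 0.5, 4.8]
opening: 0.0098
```

```bash
python3 -m creep '[[0,0.0004,-0.0009,0,0,0,0],[0,0,0,0,0,0,0]]' | grep -E 'pos|force'
```

```text
tool_pos: [0.4826, 0.0521, 0.0932]
contact_force: [7.9, -1.8, 3.7]
```

Stop reached: Fx rises at a near-constant position. I'll relax sideways, then lift.

```bash
python3 -m creep '[[0,-0.0004,0.0009,0,0,0,0],[0,-0.0004,0.0009,0,0,0,0],[0,-0.0004,0.0009,0,0,0,0],[0,0,0,0,0,0,0]]' | grep -E 'pos|rot|force'
```

```text
tool_pos: [0.4836, 0.0519, 0.0929]
tool_rot: [1.857, 2.53, 0.003]
contact_force: [0.7, -0.3, 7.7]
```

```bash
python3 -m creep '[[0,0,0,-0.002,0,0,0],[0,0,0,-0.002,0,0,0],[0,0,0,-0.002,0,0,0],[0,0,0,0,0,0,0],[0,0,0,0,0,0,0]]' | grep -E 'pos|rot|force'
```

```text
tool_pos: [0.4829, 0.0516, 0.0977]
tool_rot: [1.857, 2.531, 0.002]
contact_force: [4.1, -1.5, 1.8]
```

```bash
python3 -m creep '[[0,-0.0004,0.0009,0,0,0,0],[0,-0.0003,0.0006,0,0,0,0],[0,0,0,0,0,0,0]]' | grep -E 'pos|rot|force'; python3 -m creep '[[0,0,0,-0.002,0,0,0],[0,0,0,-0.003,0,0,0],[0,0,0,0,0,0,0],[0,0,0,0,0,0,0]]' | grep -E 'pos|rot|force'
```

```text
tool_pos: [0.4835, 0.0516, 0.0973]
tool_rot: [-1.858, -2.533, 0.001]
contact_force: [2.0, -1.5, 5.4]
tool_pos: [0.4831, 0.0516, 0.1017]
tool_rot: [-1.858, -2.533, 0.001]
contact_force: [3.9, -2.5, -1.5]
```

```bash
python3 -m creep '[[0,-0.0007,0.0006,0,0,0,0],[0,-0.0007,0.0005,0,0,0,0],[0,0,0,0,0,0,0]]' | grep -E 'pos|rot|force'; python3 -m creep '[[0,0,0,-0.002,0,0,0],[0,0,0,-0.003,0,0,0],[0,0,0,0,0,0,0],[0,0,0,0,0,0,0]]' | grep -E 'pos|rot|force'
```

```text
tool_pos: [0.4839, 0.0512, 0.1016]
tool_rot: [-1.857, -2.53, 0.001]
contact_force: [0.8, -0.7, -0.9]
tool_pos: [0.485, 0.0508, 0.1075]
tool_rot: [1.858, 2.533, 0.0]
contact_force: [0.2, 0.3, -1.1]
```

```bash
python3 -m creep '[[0,0,0,-0.01,0,0,0],[0,0,0,-0.02,0,0,0],[0,0,0,-0.02,0,0,0],[0,0,0,-0.02,0,0,0],[0,0,0,-0.02,0,0,0],[0,0,0,-0.01,0,0,0],[0,0,0,0,0,0,0]]' | grep -E 'pos|rot|force'
python3 -m creep '[[0,-0.0136,-0.0021,0,0,0,0],[0,-0.0271,-0.0042,0,0,0,0],[0,-0.0271,-0.0042,0,0,0,0],[0,-0.0271,-0.0042,0,0,0,0],[0,-0.0271,-0.0042,0,0,0,0],[0,-0.0271,-0.0042,0,0,0,0],[0,-0.0271,-0.0042,0,0,0,0],[0,-0.0271,-0.0042,0,0,0,0],[0,-0.0271,-0.0042,0,0,0,0],[0,-0.0271,-0.0042,0,0,0,0],[0,-0.0271,-0.0042,0,0,0,0],[0,-0.0271,-0.0042,0,0,0,0],[0,-0.0271,-0.0042,0,0,0,0],[0,-0.0136,-0.0021,0,0,0,0],[0,0,0,0,0,0,0],[0,0,0,0,0,0,0],[0,0,0,0,0,0,0]]'
python3 -c "
from h import *
need([.5386,-.3015,.1124])
a=get_image('side')[100:220,310:430];b=get_image('side')[180:280,300:400];cv2.imwrite('pics/t4.png',get_image('top')[...,::-1])
cv2.imwrite('pics/b1.png',np.hstack([cv2.resize(i,(400,400),interpolation=2) for i in(a,b)])[...,::-1])
o=ctrl.get_obs();p=o['tool_pos'];print(proj('side',[[p[0],p[1],p[2]-.0624],[p[0],p[1],p[2]-.0264],[p[0],p[1],p[2]+.0436]]))"
```

```text
tool_pos: [0.4861, 0.0507, 0.2096]
tool_rot: [1.856, 2.53, 0.003]
contact_force: [0.3, -0.2, -1.2]
t: 29.15
tool_pos: [0.5385, -0.3007, 0.2069]
tool_rot: [-1.857, -2.533, -0.0]
contact_force: [-0.7, -0.2, -0.3]
opening: 0.0104
t 29.15 pos [ 0.53846876 -0.30070448  0.20693136] shift mm [-0.9 -0.1 94.5] yang 17.52 z [-6.e-04  8.e-04 -1.e+00]
[[353.45065993 144.2745661 ]
 [354.22467563 132.17119933]
 [355.79357288 107.47933403]]
```

View pics/b1.png

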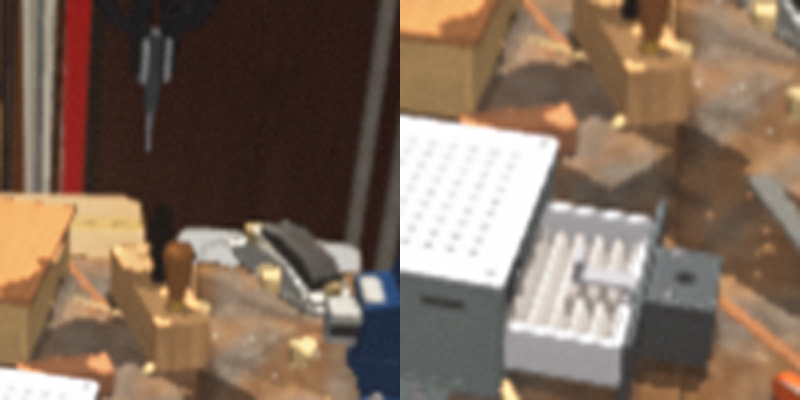

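```bash
python3 -m creep '[[0,-0.0009,0,0.01,0,0,0],[0,0,0,0.02,0,0,0],[0,0,0,0.02,0,0,0],[0,0,0,0.02,0,0,0],[0,0,0,0.015,0,0,0],[0,0,0,0.008,0,0,0],[0,0,0,0,0,0,0],[0,0,0,0,0,0,0],[0,0,0,0,0,0,0]]' | grep -E 'pos|rot|force'
python3 -c "
from h import *
need([.5386,-.3015,.1074])
g=get_image('side');cv2.imwrite('pics/s5.png',g[...,::-1]);a=g[140:200,330:390]
cv2.imwrite('pics/b2.png',cv2.resize(a,(600,600),interpolation=2)[...,::-1])
o=ctrl.get_obs();p=o['tool_pos'];print(proj('side',[[p[0],p[1],p[2]-.0624],[p[0],p[1],p[2]-.0264],[.5386,-.3015,.045]]))"
```

```text
tool_pos: [0.5397, -0.3032, 0.1158]
tool_rot: [1.857, 2.531, -0.0]
contact_force: [-0.5, -0.2, -0.7]
t 30.2 pos [ 0.53972523 -0.3032122   0.11577195] shift mm [ 2.  -0.6  8.4] yang 17.47 z [ 0.002  -0.0015 -1.    ]
[[351.28852863 173.05500286]
 [352.00318503 161.91552444]
 [351.47354408 175.84979797]]
```

View pics/b2.png

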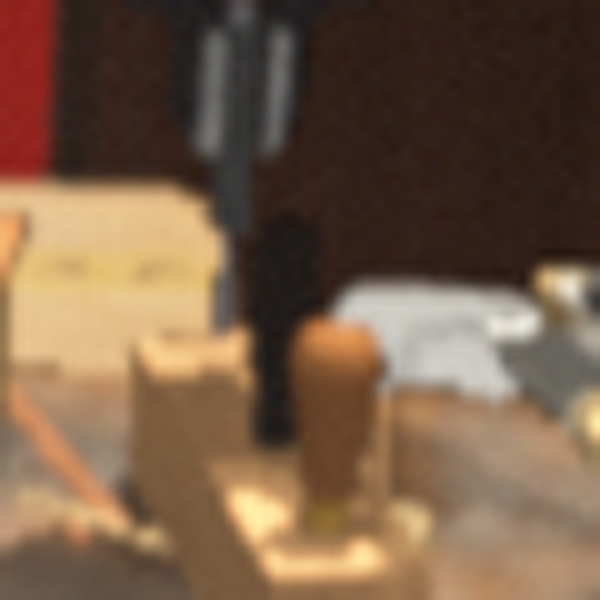

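```bash
python3 -m creep '[[0,0,0,0,0,0,0],[0,0,0,0,0,0,0],[0,0,0,0,0,0,0],[0,0,0,0,0,0,0]]' | grep -E 'pos|rot|force'; python3 -c "
from h import *
need([.5386,-.3015,.1074])"
```

```text
tool_pos: [0.539, -0.3027, 0.1144]
tool_rot: [1.858, 2.533, -0.0]
contact_force: [-0.5, -1.0, -0.1]
t 30.65 pos [ 0.53897041 -0.3026776   0.11437208] shift mm [ 1.2 -0.   7. ] yang 17.47 z [ 1.e-04 -1.e-04 -1.e+00]
```

```bash
python3 -m creep '[[0,0.0012,0,0.002,0,0,0],[0,0,0,0.002,0,0,0],[0,0,0,0.001,0,0,0],[0,0,0,0,0,0,0],[0,0,0,0,0,0,0],[0,0,0,0,0,0,0]]' | grep -E 'pos|rot|force'; python3 -c "
from h import *
need([.5386,-.3015,.1074])"
python3 -m creep '[[0,0,0,0.001,0,0,0],[0,0,0,0.001,0,0,0],[0,0,0,0.001,0,0,0],[0,0,0,0.001,0,0,0],[0,0,0,0,0,0,0]]' | grep -E 'pos|rot|force'
```

```text
tool_pos: [0.5387, -0.3016, 0.1094]
tool_rot: [1.858, 2.533, 0.0]
contact_force: [0.5, -0.4, -1.5]
t 31.25 pos [ 0.53865642 -0.30157332  0.10937782] shift mm [ 0.1 -0.   2. ] yang 17.47 z [ 1.e-04 -1.e-04 -1.e+00]
tool_pos: [0.5385, -0.3014, 0.105]
tool_rot: [-1.858, -2.533, -0.0]
contact_force: [-0.5, 0.0, -0.7]
```

```bash
python3 -m creep '[[0,0,0,0.001,0,0,0],[0,0,0,0.002,0,0,0],[0,0,0,0.002,0,0,0],[0,0,0,0.002,0,0,0],[0,0,0,0,0,0,0]]' | grep -E 'pos|rot|force'
```

```text
tool_pos: [0.5384, -0.3013, 0.0977]
tool_rot: [-1.858, -2.532, -0.0]
contact_force: [0.2, 0.4, -1.1]
```

```bash
python3 -m creep '[[0,0,0,0.002,0,0,0],[0,0,0,0.002,0,0,0],[0,0,0,0.002,0,0,0],[0,0,0,0.002,0,0,0],[0,0,0,0.002,0,0,0],[0,0,0,0.002,0,0,0],[0,0,0,0,0,0,0]]' | grep -E 'pos|rot|force'
```

```text
tool_pos: [0.5384, -0.3013, 0.0858]
tool_rot: [-1.858, -2.532, -0.0]
contact_force: [0.0, -0.0, -0.7]
```

```bash
python3 -m creep '[[0,0,0,0.002,0,0,0],[0,0,0,0.002,0,0,0],[0,0,0,0.002,0,0,0],[0,0,0,0.002,0,0,0],[0,0,0,0,0,0,0],[0,0,0,0,0,0,0]]' | grep -E 'pos|rot|force'
```

```text
tool_pos: [0.5385, -0.3014, 0.078]
tool_rot: [-1.858, -2.533, -0.0]
contact_force: [-0.5, -0.4, -1.1]
```

```bash
python3 -m creep '[[0,0,0,0.001,0,0,0],[0,0,0,0.001,0,0,0],[0,0,0,0.001,0,0,0],[0,0,0,0.001,0,0,0],[0,0,0,0.001,0,0,0],[0,0,0,0,0,0,0],[0,0,0,0,0,0,0]]' | grep -E 'pos|rot|force'
```

```text
tool_pos: [0.5385, -0.3015, 0.0731]
tool_rot: [-1.858, -2.533, -0.0]
contact_force: [-0.3, -1.0, -1.1]
```

```bash
python3 -m creep '[[0,0,0,0.0005,0,0,0],[0,0,0,0.0005,0,0,0],[0,0,0,0,0,0,0],[0,0,0,0,0,0,0]]' | grep -E 'pos|rot|force'
```

```text
tool_pos: [0.5386, -0.3015, 0.0723]
tool_rot: [1.858, 2.533, -0.0]
contact_force: [-1.6, -1.1, 0.6]
```

```bash
python3 -m creep '[[0,0,0,0.0005,0,0,0],[0,0,0,0.0005,0,0,0],[0,0,0,0,0,0,0],[0,0,0,0,0,0,0]]' | grep -E 'pos|rot|force'
```

```text
tool_pos: [0.5386, -0.3016, 0.0715]
tool_rot: [1.858, 2.533, -0.0]
contact_force: [-2.1, -0.4, 2.4]
```

```bash
python3 -m creep '[[0,0,0,0.0005,0,0,0],[0,0,0,0,0,0,0],[0,0,0,0,0,0,0]]' | grep -E 'pos|force'
python3 -m creep '[[1,0,0,0,0,0,0],[1,0,0,0,0,0,0],[1,0,0,0,0,0,0],[1,0,0,0,0,0,0],[1,0,0,0,0,0,0],[1,0,0,0,0,0,0],[1,0,0,0,0,0,0],[1,0,0,0,0,0,0],[1,0,0,0,0,0,0],[1,0,0,0,0,0,0]]'
python3 -m creep '[[1,0,0,-0.01,0,0,0],[1,0,0,-0.02,0,0,0],[1,0,0,-0.02,0,0,0],[1,0,0,-0.03,0,0,0],[1,0,0,-0.03,0,0,0],[1,0,0,-0.03,0,0,0],[1,0,0,-0.02,0,0,0],[1,0,0,0,0,0,0]]'
```

```text
tool_pos: [0.5387, -0.3016, 0.0714]
contact_force: [-2.8, 0.8, 5.0]
t: 36.35
tool_pos: [0.5386, -0.3015, 0.0708]
tool_rot: [1.858, 2.533, 0.0]
contact_force: [-0.0, 0.6, -0.0]
opening: 0.0854
t: 37.15
tool_pos: [0.5404, -0.3028, 0.2363]
tool_rot: [1.853, 2.526, 0.0]
contact_force: [-0.5, 0.6, 1.1]
opening: 0.0853
```

```bash
python3 -m creep '[[1,-0.0171,-0.0345,0,0,0,0],[1,-0.0171,-0.0345,0,0,0,0],[1,-0.0171,-0.0345,0,0,0,0],[1,-0.0171,-0.0345,0,0,0,0],[1,-0.0171,-0.0345,0,0,0,0],[1,-0.0171,-0.0345,0,0,0,0],[1,-0.0171,-0.0345,0,0,0,0],[1,-0.0171,-0.0345,0,0,0,0],[1,0,0,0,0,0,0],[1,0,0,0,0,0,0]]'
python3 - <<'E'
from h import *
t=get_image('top');s=get_image('side')
A=cv2.resize(t[140:300,195:435],(480,320),interpolation=2);B=cv2.resize(s[145:290,255:400],(320,320),interpolation=2)
cv2.imwrite('pics/end.png',np.hstack([A,B])[...,::-1]);cv2.imwrite('pics/tend.png',t[...,::-1]);cv2.imwrite('pics/send.png',s[...,::-1])
a=cv2.imread('pics/top0.png');d=cv2.absdiff(a,t[...,::-1].copy()).max(2)[240:275,400:432]
print('punch patch diff top',d.max()); a=cv2.imread('pics/side0.png');print('side',cv2.absdiff(a,s[...,::-1].copy()).max(2)[150:212,340:375].max())
im=cv2.cvtColor(t,cv2.COLOR_RGB2GRAY)
print(models.search_frame('top','release_hole')[:1],models.search_frame('top','lip_edge')[:1])
print('predicted hole at 60mm',proj('top',[.546-.0595,.0432+.0075,.046]))
E
```

```text
t: 38.15
tool_pos: [0.3157, -0.5146, 0.2294]
tool_rot: [-1.86, -2.53, -0.002]
contact_force: [0.2, 0.6, -0.5]
opening: 0.0856
punch patch diff top 63
side 98
[{'extent': [213.0, 240.7, 277.0, 296.0], 'conf': 0.6}] [{'extent': [214.7, 243.0, 278.5, 293.6], 'conf': 0.95}]
predicted hole at 60mm [[243.67707764 282.61721492]]
```

View pics/end.png

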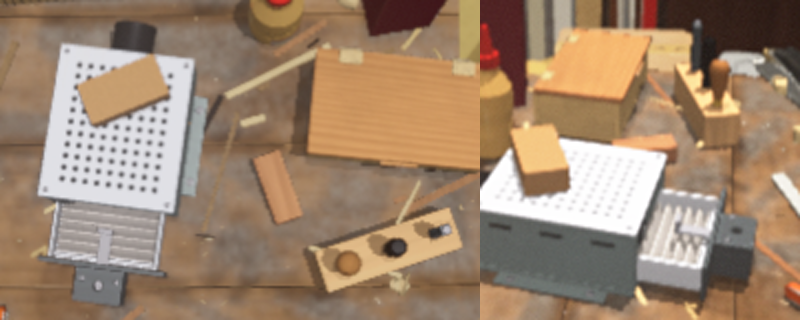

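Run:
```python
import cv2,numpy as np
for n0,n1,(r,c) in (('top0','tend',(slice(242,272),slice(402,430))),('side0','send',(slice(150,182),slice(346,362)))):
    a,b=[cv2.imread(f'pics/{n}.png',0)[r,c].astype(np.float32) for n in(n0,n1)]
    print(n0,cv2.phaseCorrelate(a,b))
a,b=[cv2.imread(f'pics/{n}.png',0)[150:182,351:357].astype(int) for n in('side0','send')]
print(np.hstack([a,b])[:12])
a,b=[cv2.imread(f'pics/{n}.png',0)[250:262,408:424].astype(int) for n in('top0','tend')]
print(a);print(b)
```

```text
top0 ((-0.02131083548724888, -0.13407907875226854), 0.9776072798834907)
side0 ((0.017741692223741445, -0.15931894766555743), 1.0164989018812776)
[[ 39  35  37  38  38  36  36  35  37  38  38  37]
 [ 38  38  34  36  35  37  36  38  35  35  38  35]
 [ 35  37  36  40  38  37  37  38  36  39  37  38]
 [ 38  42  64  65  46  36  37  48  61  53  39  37]
 [ 37  67 121 124  69  40  45  81 117  97  53  37]
 [ 48  82 135 136  82  42  59 104 135 115  61  37]
 [ 44  78 110 112  86  51  60 104 120 106  65  39]
 [ 44  60  73  77  76  49  50  79  89  80  58  41]
 [ 38  51  57  59  58  45  44  57  61  60  47  36]
 [ 46  49  56  56  55  40  53  54  56  54  43  36]
 [ 74  49  57  59  56  41  75  58  57  54  41  35]
 [ 96  55  57  60  58  45  99  58  55  53  43  39]]
[[190 193 193 193 191 188 186 185 189 188 186 184 182 175 129 117]
 [150 182 185 186 184 184 184 183 183 181 180 181 183 179 140 118]
 [127 136 143 177 183 183 180 180 175 148 143 154 177 179 163 124]
 [123 124 124 139 176 175 141 136 128 139 148 145 148 178 175 130]
 [124 121 117 103 105  90  77 114 133 180 186 179 168 184 182 148]
 [119  
[... 567 characters left out ...]
 176 159 163 181 179 141 118]
 [125 126 134 141 176 178 174 143 136 127 128 142 177 180 163 124]
 [122 120 119 120 132 126  99 121 121 162 177 165 157 179 174 130]
 [120  94  86  68  69  63  60 104 133 184 190 182 166 183 181 148]
 [117  72  54  55  54  50  47  82 144 184 190 181 161 185 188 176]
 [105  73  50  49  49  50  49  64 116 141 167 159 153 176 189 178]
 [117  82  51  48  52  58  61  79 121 138 144 158 184 188 189 182]
 [133 111  70  64  73  77 100 132 152 183 186 186 188 188 188 186]
 [183 167 125 117 125 139 167 174 185 189 189 188 188 188 188 187]
 [189 185 157 168 171 174 186 187 188 188 188 188 189 189 189 190]
 [190 189 177 187 188 187 189 188 189 189 189 189 191 190 191 191]]
```

```bash
python3 -c "
from station import finish_job;print(finish_job())"
```

```text
the job is handed in; nothing more can be done
None
```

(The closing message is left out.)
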